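# Lay out the fruit-fly culture station

### The arm

A 6-joint arm with a two-finger parallel gripper is mounted at the origin on the work surface. World frame = base frame: x ahead of the robot, y to its left, z up, the work surface at z = 0. Lengths are in m, angles in rad, forces in N, time in s.
With the tool pointing down it reaches from about 0.425 to 0.95 m from the base axis. Payload 3.5 kg.
Tool frame: the origin (TCP) lies between the finger pads; the fingertips stand 19 mm ahead of it and the grasp point (between the pads) is the TCP (ctrl.nose_length is the distance from the TCP to the fingertips, in m); z points along the fingers, y is the line along which they close (so a half turn about z gives the same grasp; the last joint's range is limited). The gripper opens to 85 mm and grips with 20 to 120 N. Pads are 22 mm wide; open, the fingers measure 114 mm over their backs; the gripper's body (76 mm by 85 mm) begins 54 mm behind the grasp point. The pads swing forward as they close: fully open they stand 13 mm farther back than shut.
Start: joints at [-1.405, 0.286, 1.577, -0, 1.279, -0.15], TCP at [0.21, -0.642, 0.25] pointing down, gripper open.
Joint ranges: [-2.77, 2.77], [-0.9, 2.22], [0.21, 2.48], [-1.53, 4.67], [0.24, 2.81], [-2.84, 2.84]. Speed limits (rad/s): [2.79, 2.79, 3.14, 3.14, 3.14, 3.14].

### API

Orientations are given as a unit quaternion [x, y, z, w].
In Python, from plant import ctrl gives the robot as it stands.
- The arm moves only by the tool apply_moves, never from a script. Its argument "series" is a list of rows, each a list of 6 numbers: the shift along the world's x, y, z scaled (see below), then the turn, a rotation vector about the world's x, y, z scaled (see below). A call has 1 to 20 rows; each row is the pose to reach, as a shift and turn from the pose commanded when the call began; what a row does not reach only later rows make up. The controller multiplies each number of a shift by 0.8 m and each number of a turn by 45 degrees. A row lasts 1/8 s, in which the tool goes at most 62.5 mm and 10.7 degrees, less where a joint would pass 70% of its speed; a pose out of reach is approached as far as the arm can. A call with a number of a shift or a turn outside -1 to 1 is refused whole. A call with a gripper value outside its range is refused whole. "jaw" is the opening, from 0 (shut) to 1 (fully open), set as the call begins (left out, the last holds). The fingers move at their own pace and stop on an object; "squeeze" is the grip in N (left out, the last holds). Time passes only in rows, so rows that repeat a pose let the fingers close. It gives the time, the measured TCP pose, the force, the opening and the grip force at its end, in the units of the state.
- ctrl.get_state(): the state, without advancing time (a new reading comes with each control period).
- ctrl.read_camera(name): name is "side" or "top"; returns the picture (384x512x3 uint8, red, green, blue); there is no depth.
- ctrl.get_calibration(name): a dict with "fx", "fy", "cx", "cy" (pixels), "xyz" and "orientation" of the camera in the world. Camera axes: x right, y up, looking along -z (the intrinsics and any distortion apply to the point x, -y, -z); pixel columns grow to the right and rows downward; lengths in m; the calibration is good to about 2 mm. A picture is of the moment at which its call begins. get_calibration takes no time and is no camera call.
- ctrl.sign_off(): hands the job in; it is judged then, once.
Trained networks look in the newest picture that a camera, given by its name, has taken for a name from the list of things; names that differ only in an ending like _2 or _b are one class to them, and where a whole thing is asked for, a point or a joint stands for the part that bears it (a point fixed in the world has none). Each returns a list of dicts, best first, with "p" (0 to 1); they miss things now and then, are a little off and sometimes report something else, mostly with a low value. They report only what shows in the picture. A call takes as long as a camera call. They do not tell look-alikes from the thing itself.
- ctrl.boxes_of(thing, camera): "xy" ([column, row] as shares, 0 to 1, of the picture: columns of its width, rows of its height, amid what is visible of it).
- ctrl.silhouettes(thing, camera): "pixels" (384x512 bool, what is visible of it) and "xy" ([column, row] as shares, 0 to 1, of the picture: columns of its width, rows of its height, amid what is visible of it).
The state is a dict: "time": time; "qpos": joint angles; "dq": joint speeds; "joint_efforts": joint torques, N m; "eef_pos": TCP position; "tcp_rot": TCP orientation; "contact_force": force on the tool from outside, world axes, zero at the start; "wrist_torque": the same for the moment, N m; "opening": opening from 0.0 (shut) to 1.0 (fully open); "finger_force": force on a finger pad.
Only numpy, scipy, OpenCV 4.12 (cv2) and the standard library are available. Lean on these libraries where they do the work, as an engineer would, in place of code of your own. Each camera call takes 0.05 s, during which the arm holds its last target. There are 200 camera calls.

### The job

Lay out the fly station on the grey mat: stand the fly jar in the middle of the blue coaster with the green lid set properly on top, stand the steel dish in the middle of the white tile with the yellow cup inside it, and stand the amber bottle between them, in the middle of the mat. Everything ends upright, and the green bottle and the black eyepiece cap stay where they are.

Things in the scene. Friction and masses are not known exactly. Their poses are not given: they have to be found in the camera images.
- bench_mat: Fixed flat grey mat, 120 (x) by 330 (y) by 3 mm thick, on the bench. Origin: centre of its underside; its y axis runs along its long side, z up. The coaster and the tile lie on it, centred 105 mm either side of its centre along y; which is on which side varies. Its middle is free for the amber bottle.
- blue_coaster: Fixed blue round coaster, 92 mm diameter, 4 mm thick, lying on the mat. Origin: centre of its underside (3 mm above the bench), z up.
- white_tile: Fixed white square tile, 92 by 92 by 4 mm, lying on the mat. Origin: centre of its underside (3 mm above the bench), z up.
- fly_jar: Loose open clear glass jar with a piece of orange fruit fixed inside on its floor. Straight round wall, 64 mm outside diameter, 75 mm high, wall 4 mm (mouth 56 mm wide), about 180 g. Origin: centre of its underside, z up to the mouth. Starts upright on the bench.
- green_lid: Loose jar lid, 35 mm high, about 40 g: green disc (62 mm diameter, 7 thick), white plug under it (46 mm diameter, 8 deep, 5 mm loose in the jar mouth), green round knob on top (22 mm diameter, 20 high). Origin: centre of the plug underside, z up. Starts standing on its plug; seated on the jar its origin is 67 mm above that of the jar.
- steel_dish: Loose open round steel dish, straight wall, 66 mm outside diameter, 30 mm high, wall 3 mm (inside 60 mm), floor 4 mm thick, about 120 g. Origin: centre of its underside, z up.
- yellow_cup: Loose open round yellow plastic cup, straight wall, 44 mm outside diameter, 50 mm high, wall 3 mm, about 40 g; it fits inside the steel dish with 8 mm to spare all round and stands 24 mm proud of its rim. Origin: centre of its underside, z up.
- amber_bottle: Loose closed amber-brown glass bottle with a white cap, 42 mm diameter, straight to about 56 mm above its foot, 100 mm high in all, about 140 g. Origin: centre of its underside, z up.
- green_bottle: Bystander, loose, not to be moved: green glass bottle with a black cap, otherwise of the same shape and size as the amber one. Origin: centre of its underside.
- eye_cap: Bystander, loose, not to be moved: black plastic ring (eyepiece cap), 52 mm outside and 38 mm inside diameter, 20 mm high. Origin: centre of its underside.
Mind the look-alikes: they are no part of the job. Leave any red look-alike of the amber_bottle alone.

How it is judged:
By the outcome, as a careful person would: the job done as asked, in the order asked, and still so for the second after the job is handed in, with the robot touching nothing.
It also fails if it takes over 133 s, if anything falls off the work surface, if the arm or the gripper's body presses on something with over 40 N, if the wrist force passes 120 N, or if a joint passes its speed limit or range.

## Working session

There is one attempt and no reset: what is moved stays moved. The work goes in short steps, Python scripts to look and compute and a tool call to move; the robot and the scene stay as the last step left them, time stands still between calls to the robot, and variables do not carry over. Pictures are saved under pics/ and viewed, at most 14 in all, crops included, and the job is handed in when it is done.

Besides the shell and the picture viewer there is one more tool, called as a command line: name --pt "numbers of a row" for each row, then --argument value for the rest. apply_moves: Moves the arm, as the interface text tells. Shifts and turns lie within -1 to 1; 1 stands for 0.8 m of shift or 45 degrees of turn. Its arguments: {"type":"object","properties":{"series":{"type":"array"},"jaw":{"type":"number"},"squeeze":{"type":"number"}},"required":["series"]}

```bash
ls; mkdir -p pics; cat > h.py <<'E'
import numpy as np, cv2
from scipy.spatial.transform import Rotation as R
from plant import ctrl
def ray(cam,u,v):
    c=ctrl.get_calibration(cam); M=R.from_quat(c["orientation"]).as_matrix()
    d=np.array([(u-c["cx"])/c["fx"],-(v-c["cy"])/c["fy"],-1.]); return np.array(c["xyz"]),M@d
def at_z(cam,u,v,z):
    o,d=ray(cam,u,v); return o+d*(z-o[2])/d[2]
def proj(cam,p):
    c=ctrl.get_calibration(cam); M=R.from_quat(c["orientation"]).as_matrix()
    q=M.T@(np.array(p)-np.array(c["xyz"])); return np.array([c["cx"]+c["fx"]*q[0]/-q[2],c["cy"]-c["fy"]*q[1]/-q[2]])
E
python3 - <<'E'
from h import *
for c in("top","side"):
    im=ctrl.read_camera(c); cv2.imwrite(f"pics/{c}0.png",cv2.resize(im[:,:,::-1],(800,600),interpolation=cv2.INTER_CUBIC)); print(c,ctrl.get_calibration(c))
    for t in "bench_mat blue_coaster white_tile fly_jar green_lid steel_dish yellow_cup amber_bottle green_bottle eye_cap".split():
        print(t,[(np.round(np.array(d["xy"])*[512,384],1).tolist(),round(d["p"],2)) for d in ctrl.boxes_of(t,c)])
s=ctrl.get_state(); print(s["eef_pos"],s["tcp_rot"],s["time"],ctrl.nose_length)
E
```

```text
pics
top {'fx': 372.6078245523589, 'fy': 372.6078245523589, 'cx': 248.76536394821642, 'cy': 192.057094058672, 'xyz': array([0.42648922, 0.00166416, 1.07266056]), 'orientation': array([-0.04353789,  0.03449869,  0.71081499, -0.7011821 ])}
bench_mat [([239.0, 169.0], 0.82)]
blue_coaster [([270.0, 179.0], 0.85), ([115.5, 195.8], 0.24)]
white_tile [([201.3, 158.4], 0.81)]
fly_jar [([117.2, 199.7], 0.76)]
green_lid [([259.2, 225.6], 0.55)]
steel_dish [([158.4, 215.5], 0.83)]
yellow_cup [([347.8, 225.7], 0.82)]
amber_bottle [([387.8, 192.9], 0.69), ([357.2, 195.6], 0.51)]
green_bottle [([208.4, 227.8], 0.76)]
eye_cap [([310.3, 232.5], 0.6)]
side {'fx': 432.8495876139849, 'fy': 432.8495876139849, 'cx': 259.8680194528757, 'cy': 199.45533852001543, 'xyz': array([-0.02920992,  0.59248384,  0.65937938]), 'orientation': array([-0.15982131,  0.40543293,  0.82793036, -0.35300512])}
bench_mat [([229.5, 198.1], 0.87), ([267.1, 182.1], 0.67)]
blue_coaster [([265.9, 182.3], 0.92)]
white_tile [([190.7, 208.6], 0.56)]
fly_jar [([125.3, 276.3], 0.78), ([358.7, 173.4], 0.41)]
green_lid [([295.1, 214.5], 0.89)]
steel_dish [([185.0, 270.3], 0.62)]
yellow_cup [([359.2, 174.4], 0.69)]
amber_bottle [([342.6, 147.5], 0.84)]
green_bottle [([253.9, 234.9], 0.63), ([125.6, 275.4], 0.35)]
eye_cap [([329.9, 193.3], 0.73)]
[ 0.2096821  -0.64160847  0.25034266] [9.87561504e-01 1.57233185e-01 1.82134211e-05 2.38501289e-05] 1.1 0.019
```

View pics/top0.png

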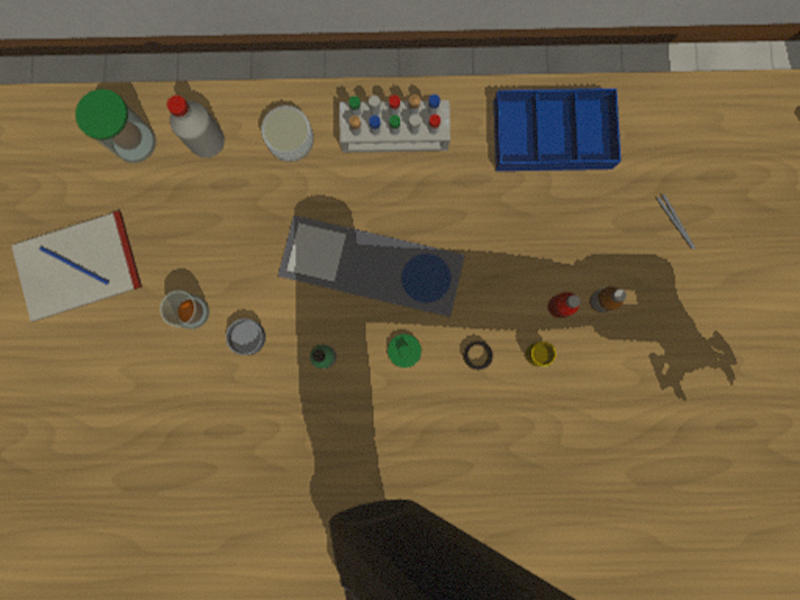

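View pics/side0.png

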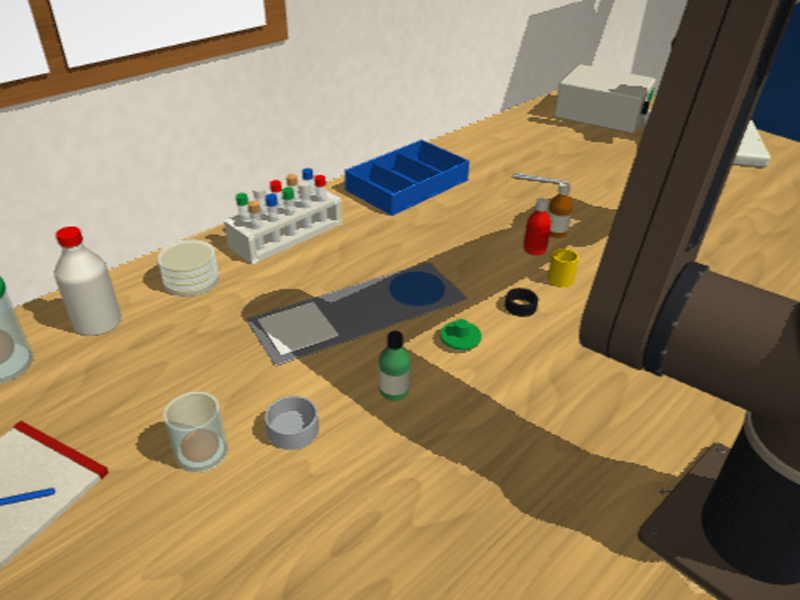

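The amber bottle is at top pixels (388,193), brown with a white label and cap. The thing at (357,196) is its red look-alike and stays where it is. The jar is at (117,198), the dish at (158,215), the lid at (259,225) and the cup at (347,226). The tile is at the +y end of the mat and the coaster at the −y end.

```bash
cat >> h.py <<'E'
from scipy.optimize import minimize
A=np.linspace(0,2*np.pi,40,endpoint=False)
PARTS=dict(fly_jar=[(.032,0,.075)],steel_dish=[(.033,0,.03)],yellow_cup=[(.022,0,.05)],
 amber_bottle=[(.021,0,.056),(.009,.056,.1)],green_bottle=[(.021,0,.056),(.009,.056,.1)],eye_cap=[(.026,0,.02)],
 green_lid=[(.023,0,.008),(.031,.008,.015),(.011,.015,.035)],blue_coaster=[(.046,.003,.007)])
def render(cam,polys):
    m=np.zeros((384,512),np.uint8)
    for P in polys:
        q=np.array([proj(cam,p) for p in P]); h=cv2.convexHull(q.astype(np.float32))
        cv2.fillConvexPoly(m,np.round(h*16).astype(np.int32),1,shift=4)
    return m>0
def shape(t,x):
    if t in("bench_mat","white_tile"):
        a,b,z=(.06,.165,.003) if t=="bench_mat" else (.046,.046,.007)
        c,s=np.cos(x[2]),np.sin(x[2]); return [[(x[0]+c*i*a-s*j*b,x[1]+s*i*a+c*j*b,z) for i,j in((1,1),(1,-1),(-1,-1),(-1,1))]]
    z0=x[2] if len(x)>2 else 0
    return [[(x[0]+r*np.cos(a),x[1]+r*np.sin(a),z0+z) for z in(l,h) for a in A] for r,l,h in PARTS[t]]
def fit(t,masks,x0,z0=None):
    full=lambda x:x if z0 is None else [x[0],x[1],z0]
    def cost(x):
        c=0
        for cam,m in masks.items():
            r=render(cam,shape(t,full(x))); c+=1-(r&m).sum()/max(1,(r|m).sum())
        return c
    n=len(x0); S=np.array([x0]+[[x0[j]+(.012 if j<2 else .08)*(j==i) for j in range(n)] for i in range(n)])
    r=minimize(cost,x0,method="Nelder-Mead",options=dict(initial_simplex=S,xatol=2e-4,fatol=1e-4)); return r.x,r.fun
def masks(t,near=None,cams=("top","side"),tol=40):
    out={}
    for c in cams:
        for d in ctrl.silhouettes(t,c):
            uv=np.array(d["xy"])*[512,384]
            if near is None or np.linalg.norm(uv-proj(c,near))<tol: out[c]=d["pixels"]; break
    return out
E
cat > m.py <<'E'
from h import *
top={'bench_mat':(239,169,0),'white_tile':(201.3,158.4,0),'blue_coaster':(270,179,0),'fly_jar':(117.2,199.7,.03),'green_lid':(259.2,225.6,.012),'steel_dish':(158.4,215.5,.015),'yellow_cup':(347.8,225.7,.025),'amber_bottle':(387.8,192.9,.04),'green_bottle':(208.4,227.8,.04),'eye_cap':(310.3,232.5,.01)}
im=ctrl.read_camera("top"); im2=ctrl.read_camera("side")
a=cv2.resize(im[165:235,320:420,::-1],(400,280),interpolation=cv2.INTER_CUBIC);b=cv2.resize(im2[100:200,310:400,::-1],(252,280),interpolation=cv2.INTER_CUBIC)
cv2.imwrite("pics/amber.png",np.hstack([a,b]))
for t,(u,v,z) in top.items():
    p=at_z("top",u,v,z); m=masks(t,p,tol=12 if t=='amber_bottle' else 40)
    x0=list(p[:2])+([-.15 ] if t in("bench_mat","white_tile") else [])
    for k in [m]+[{c:m[c]} for c in m]:
        x,f=fit(t,k,x0); print(t,list(k),np.round(x,4),round(f,3))
E
python3 m.py
```

```text
bench_mat ['top', 'side'] [ 0.6104  0.0475 -0.2432] 0.813
bench_mat ['top'] [ 0.6102  0.0475 -0.244 ] 0.373
bench_mat ['side'] [ 0.6117  0.0511 -0.2486] 0.438
white_tile ['top', 'side'] [ 0.6366  0.1509 -0.2584] 0.118
white_tile ['top'] [ 0.637   0.1507 -0.2343] 0.076
white_tile ['side'] [ 0.6367  0.1521 -0.2705] 0.03Traceback (most recent call last):
  File "m.py", line 10, in <module>
    x,f=fit(t,k,x0); print(t,list(k),np.round(x,4),round(f,3))
        ~~~^^^^^^^^
  File "h.py", line 37, in fit
    r=minimize(cost,x0,method="Nelder-Mead",options=dict(initial_simplex=S,xatol=2e-4,fatol=1e-4)); return r.x,r.fun
    res = _minimize_neldermead(fun, x0, args, callback, bounds=bounds,
                               **options)
    fxcc = func(xcc)
    fx = function(np.copy(x), *(wrapper_args + args))
  File "h.py", line 34, in cost
    r=render(cam,shape(t,full(x))); c+=1-(r&m).sum()/max(1,(r|m).sum())
  File "h.py", line 20, in render
    q=np.array([proj(cam,p) for p in P]); h=cv2.convexHull(q.astype(np.float32))
                ~~~~^^^^^^^
  File "h.py", line 10, in proj
    c=ctrl.get_calibration(cam); M=R.from_quat(c["orientation"]).as_matrix()
ValueError: time passes only in moves, steps and waits
```

View pics/amber.png

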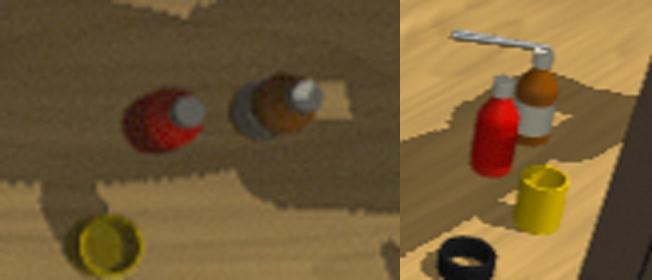

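The crop confirms it: the brown bottle, right in the top view and behind the red one in the side view, is the amber bottle. I'll cache the calibration, since the crash came from calling it too often.

```bash
python3 - <<'E'
s=open('h.py').read()
s=s.replace('c=ctrl.get_calibration(cam); M=R.from_quat(c["orientation"]).as_matrix()','c,M=cal(cam)')
s=s.replace('def ray','''_C={}
def cal(cam):
    if cam not in _C:
        c=ctrl.get_calibration(cam); _C[cam]=(c,R.from_quat(c["orientation"]).as_matrix())
    return _C[cam]
def ray''',1)
open('h.py','w').write(s)
m=open('m.py').read()
m=m.replace("for t,(u,v,z)","MM={}\nfor t,(u,v,z)").replace("    x0=list","    MM[t]=m\n    x0=list").replace("for k in [m]+","for k in []+" if 0 else "for k in [m]+")
m+='''
M={c:MM['bench_mat'][c]|MM['white_tile'][c]|MM['blue_coaster'][c] for c in("top","side")}
for k in(M,{"top":M["top"]}):print('mat',fit('bench_mat',k,[.61,.05,-.24]))
'''
open('m.py','w').write(m)
E
python3 m.py
```

```text
bench_mat ['top', 'side'] [ 0.6101  0.0487 -0.2437] 0.85
bench_mat ['top'] [ 0.6093  0.0482 -0.2396] 0.414
bench_mat ['side'] [ 0.6114  0.0491 -0.2551] 0.435
white_tile ['top', 'side'] [ 0.637   0.1506 -0.2345] 0.084
white_tile ['top'] [ 0.6374  0.1515 -0.2441] 0.041
white_tile ['side'] [ 0.6381  0.151  -0.2458] 0.04
blue_coaster ['top', 'side'] [ 0.5859 -0.0514] 0.206
blue_coaster ['top'] [ 0.5841 -0.0541] 0.077
blue_coaster ['side'] [ 0.5893 -0.0535] 0.112
fly_jar ['top', 'side'] [0.5292 0.3791] 0.198
fly_jar ['top'] [0.5288 0.3814] 0.117
fly_jar ['side'] [0.5317 0.3786] 0.081
green_lid ['top', 'side'] [ 0.4506 -0.011 ] 0.182
green_lid ['top'] [ 0.4505 -0.0099] 0.056
green_lid ['side'] [ 0.4537 -0.0109] 0.116
steel_dish ['top', 'side'] [0.4805 0.2776] 0.21
steel_dish ['top'] [0.4798 0.2773] 0.108
steel_dish ['side'] [0.4811 0.2748] 0.088
yellow_cup ['top', 'side'] [ 0.4422 -0.2523] 0.108
yellow_cup ['top'] [ 0.4421 -0.2529] 0.055
yellow_cup ['side'] [ 0.443  -0.2519] 0.054
amber_bottle ['top', 'side'] [ 0.5386 -0.3736] 0.291
amber_bottle ['top'] [ 0.5374 -0.3728] 0.106
amber_bottle ['side'] [ 0.5429 -0.3797] 0.15
green_bottle ['top', 'side'] [0.4443 0.1335] 0.318
green_bottle ['top'] [0.4435 0.136 ] 0.191
green_bottle ['side'] [0.4485 0.1301] 0.075
eye_cap ['top', 'side'] [ 0.4424 -0.1441] 0.491
eye_cap ['top'] [ 0.4415 -0.1455] 0.399
eye_cap ['side'] [ 0.4437 -0.1425] 0.106
mat (array([ 0.61084063,  0.04897408, -0.25076793]), np.float64(0.10375519853333315))
mat (array([ 0.60964461,  0.04804218, -0.24716771]), np.float64(0.04766904661906757))
```

Positions agree between the two cameras to a few mm. The mat's centre is (0.611, 0.049) at −14°, which puts the tile at (0.637, 0.151) and the coaster at (0.585, −0.053). First I move towards the jar, turning so the fingers close across the mat.

apply_moves --pt "0.44 0.55 0 0 0 1" --pt "0.44 0.55 0 0 0 1" --pt "0.44 0.55 0 0 0 1" --pt "0.44 0.55 0 0 0 1" --pt "0.44 0.55 0 0 0 1" --pt "0.44 0.55 0 0 0 1" --pt "0.44 0.55 0 0 0 1" --pt "0.44 0.55 0 0 0 1" --pt "0.44 0.55 0 0 0 1" --pt "0.42 0.98 0 0 0 1" --pt "0.42 0.98 0 0 0 1" --pt "0.42 0.98 0 0 0 1" --pt "0.42 0.98 0 0 0 1" --pt "0.42 0.98 0 0 0 1" --pt "0.42 0.98 0 0 0 1" --pt "0.42 0.98 0 0 0 1" --pt "0.42 0.98 0 0 0 1" --jaw 1 --squeeze 40

```text
time: 4.72
eef_pos: [0.5457, 0.1418, 0.2503]
tcp_rot: [0.852, 0.523, -0.0, 0.0]
contact_force: [0.4, -1.2, -0.4]
opening: 0.997
finger_force: 0.0
```

apply_moves --pt "-0.02 0.297 0 0 0 0.29" --pt "-0.02 0.297 0 0 0 0.29" --pt "-0.02 0.297 0 0 0 0.29" --pt "-0.02 0.297 0 0 0 0.29" --pt "-0.02 0.297 0 0 0 0.29" --pt "-0.02 0.297 0 0 0 0.29" --pt "-0.02 0.297 -0.15 0 0 0.29" --pt "-0.02 0.297 -0.15 0 0 0.29" --pt "-0.02 0.297 -0.2 0 0 0.29" --pt "-0.02 0.297 -0.24 0 0 0.29" --pt "-0.02 0.297 -0.263 0 0 0.29" --pt "-0.02 0.297 -0.263 0 0 0.29" --pt "-0.02 0.297 -0.263 0 0 0.29"

```text
time: 6.35
eef_pos: [0.5311, 0.3801, 0.0418]
tcp_rot: [0.787, 0.616, 0.001, 0.0]
contact_force: [0.6, -1.0, -0.1]
opening: 1.001
finger_force: 0.0
```

apply_moves --pt "0 0 0 0 0 0" --pt "0 0 0 0 0 0" --pt "0 0 0 0 0 0" --pt "0 0 0 0 0 0" --pt "0 0 0 0 0 0" --pt "0 0 0 0 0 0" --jaw 0.5

```text
time: 7.1
eef_pos: [0.531, 0.3807, 0.0423]
tcp_rot: [0.787, 0.617, 0.002, 0.0]
contact_force: [-0.3, -0.5, 5.4]
opening: 0.749
finger_force: 44.8
```

apply_moves --pt "0 0 0.05 0 0 0" --pt "0 0 0.12 0 0 0" --pt "0 0 0.18 0 0 0" --pt "0.02 -0.15 0.18 0 0 0" --pt "0.02 -0.15 0.18 0 0 0" --pt "0.07 -0.541 0.18 0 0 0" --pt "0.07 -0.541 0.18 0 0 0" --pt "0.07 -0.541 0.18 0 0 0" --pt "0.07 -0.541 0.18 0 0 0" --pt "0.07 -0.541 0.18 0 0 0" --pt "0.07 -0.541 0.18 0 0 0" --pt "0.07 -0.541 0.18 0 0 0" --pt "0.07 -0.541 0.11 0 0 0" --pt "0.07 -0.541 0.06 0 0 0" --pt "0.07 -0.541 0.03 0 0 0" --pt "0.07 -0.541 0.018 0 0 0" --pt "0.07 -0.541 0.01 0 0 0" --pt "0.07 -0.541 0.01 0 0 0"

```text
time: 9.35
eef_pos: [0.5869, -0.0523, 0.0496]
tcp_rot: [0.787, 0.617, 0.001, 0.001]
contact_force: [0.2, -0.9, -2.0]
opening: 0.751
finger_force: 45.2
```

apply_moves --pt "-0.001 0 -0.002 0 0 0" --pt "-0.001 0 -0.002 0 0 0" --pt "-0.001 0 -0.002 0 0 0"

```text
time: 9.72
eef_pos: [0.5869, -0.0526, 0.0492]
tcp_rot: [0.787, 0.617, 0.002, 0.001]
contact_force: [-0.7, 2.0, 6.0]
opening: 0.749
finger_force: 45.8
```

apply_moves --pt "0 0 0 0 0 0" --pt "0 0 0 0 0 0" --pt "0 0 0 0 0 0" --pt "0 0 0 0 0 0" --pt "0 0 0.05 0 0 0" --pt "0 0 0.12 0 0 0" --pt "0 0 0.2 0 0 0" --pt "0 0 0.2 0 0 0" --pt "-0.12 -0.25 0.2 0 0 0" --pt "-0.12 -0.25 0.2 0 0 0" --pt "-0.12 -0.25 0.2 0 0 0" --pt "-0.12 -0.25 0.2 0 0 0" --pt "-0.12 -0.25 0.2 0 0 0" --jaw 1

```text
time: 11.35
eef_pos: [0.4874, -0.2545, 0.2051]
tcp_rot: [0.789, 0.615, -0.0, -0.001]
contact_force: [0.9, 0.7, -0.1]
opening: 1.001
finger_force: 0.0
```

```bash
cat > chk.py <<'E'
import sys
from h import *
ims={c:ctrl.read_camera(c) for c in("top","side")}
cv2.imwrite(f"pics/{sys.argv[1]}.png",np.hstack([cv2.resize(ims[c][:,:,::-1],(400,300),interpolation=cv2.INTER_AREA) for c in ims]))
for a in sys.argv[2:]:
    t,x,y,z=a.split(","); p=np.array([float(x),float(y),float(z)]); m=masks(t,p+[0,0,.02],tol=20)
    for k in [{c:m[c]} for c in m]:
        q,f=fit(t,k,list(p[:2]),p[2]); print(t,list(k),np.round(q,4),round(f,3))
s=ctrl.get_state(); print(s["time"],s["eef_pos"])
E
python3 chk.py a fly_jar,.585,-.053,.007 green_lid,.451,-.011,0 blue_coaster,.585,-.053,0
```

```text
fly_jar ['top'] [ 0.586  -0.0528] 0.082
fly_jar ['side'] [ 0.5888 -0.0551] 0.082
green_lid ['top'] [ 0.4514 -0.0089] 0.109
green_lid ['side'] [ 0.4524 -0.0129] 0.119
blue_coaster ['top'] [ 0.5812 -0.0523] 0.653
blue_coaster ['side'] [ 0.5884 -0.0549] 0.655
11.75 [ 0.48929292 -0.25185303  0.20620024]
```

View pics/a.png

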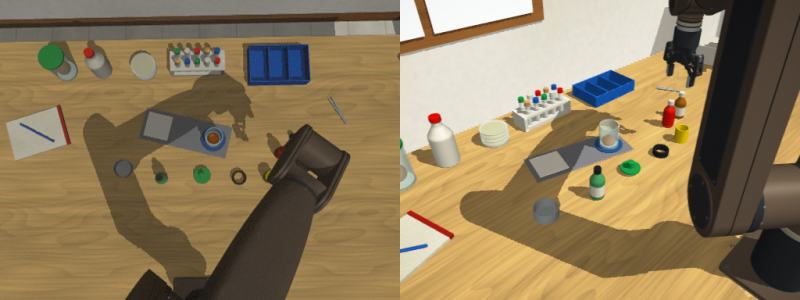

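apply_moves --pt "-0.046 0.302 0 0 0 0" --pt "-0.046 0.302 0 0 0 0" --pt "-0.046 0.302 0 0 0 0" --pt "-0.046 0.302 0 0 0 0" --pt "-0.046 0.302 0 0 0 0" --pt "-0.046 0.302 0 0 0 0" --pt "-0.046 0.302 -0.08 0 0 0" --pt "-0.046 0.302 -0.15 0 0 0" --pt "-0.046 0.302 -0.19 0 0 0" --pt "-0.046 0.302 -0.212 0 0 0" --pt "-0.046 0.302 -0.212 0 0 0" --pt "-0.046 0.302 -0.212 0 0 0" --jaw 0.6

```text
time: 13.25
eef_pos: [0.4531, -0.0122, 0.0375]
tcp_rot: [0.788, 0.616, 0.0, 0.001]
contact_force: [0.9, 0.1, -0.8]
opening: 0.602
finger_force: 0.0
```

apply_moves --pt "0 0 0 0 0 0" --pt "0 0 0 0 0 0" --pt "0 0 0 0 0 0" --pt "0 0 0 0 0 0" --pt "0 0 0 0 0 0" --pt "0 0 0 0 0 0" --jaw 0.1 --squeeze 30

```text
time: 14.0
eef_pos: [0.453, -0.0115, 0.0379]
tcp_rot: [0.787, 0.617, 0.0, 0.001]
contact_force: [-1.3, -0.6, 6.0]
opening: 0.24
finger_force: 29.6
```

apply_moves --pt "0 0 0.05 0 0 0" --pt "0 0 0.12 0 0 0" --pt "0 0 0.15 0 0 0" --pt "0.08 -0.026 0.15 0 0 0" --pt "0.08 -0.026 0.15 0 0 0" --pt "0.169 -0.054 0.15 0 0 0" --pt "0.169 -0.054 0.15 0 0 0" --pt "0.169 -0.054 0.15 0 0 0" --pt "0.169 -0.054 0.15 0 0 0"

```text
time: 15.12
eef_pos: [0.5859, -0.0537, 0.1566]
tcp_rot: [0.787, 0.617, -0.0, -0.001]
contact_force: [0.2, 0.0, -0.1]
opening: 0.243
finger_force: 29.7
```

```bash
python3 chk.py b green_lid,.5875,-.054,.12 fly_jar,.586,-.053,.007; python3 - <<'E'
import cv2; from h import *
im=ctrl.read_camera("side"); im2=ctrl.read_camera("top")
f=lambda i,u,v:cv2.resize(i[v-50:v+50,u-60:u+60,::-1],(400,333),interpolation=cv2.INTER_CUBIC)
a=proj("side",(.587,-.053,.08)).astype(int);b=proj("top",(.587,-.053,.08)).astype(int)
cv2.imwrite("pics/b2.png",np.hstack([f(im,*a),f(im2,*b)]))
E
```

```text
green_lid ['side'] [ 0.583  -0.0524] 0.419
fly_jar ['side'] [ 0.5849 -0.0523] 0.04
15.425 [ 0.58687844 -0.05415927  0.15705155]
```

View pics/b2.png

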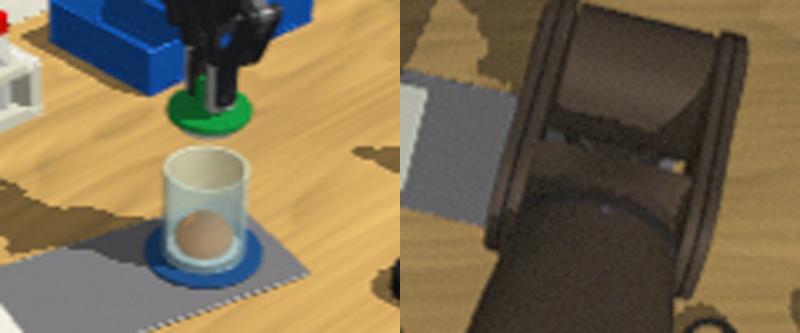

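```bash
python3 - <<'E'
from h import *
im=ctrl.read_camera("side").astype(int); u,v=proj("side",(.587,-.053,.13)).astype(int)
g=(im[...,1]>im[...,0]+25)&(im[...,1]>im[...,2]+25); g[:v-30]=0; g[v+30:]=0; g[:,:u-30]=0; g[:,u+30:]=0
r,c=np.where(g); print("green cols",c.min(),c.max(),"rows max",r.max())
j=[d for d in ctrl.silhouettes("fly_jar","side")][0]["pixels"]; r,c=np.where(j); print("jar",c.min(),c.max(),r.max())
for p in[(.585,-.0525,0),(.587,-.0525,0),(.585,-.0505,0)]:
    for t,z in(("green_lid",.12),("fly_jar",.007)):
        S=render("side",[shape(t,[p[0],p[1],z])[1 if t=="green_lid" else 0]]); r,c=np.where(S); print(p,t,c.min(),c.max(),r.max())
E
```

```text
green cols 256 281 rows max 149
jar 254 279 190
(0.585, -0.0525, 0) green_lid 255 281 150
(0.585, -0.0525, 0) fly_jar 254 281 191
(0.587, -0.0525, 0) green_lid 254 281 149
(0.587, -0.0525, 0) fly_jar 253 280 191
(0.585, -0.0505, 0) green_lid 254 281 150
(0.585, -0.0505, 0) fly_jar 253 280 192
```

apply_moves --pt "0 0 -0.02 0 0 0" --pt "0 0 -0.035 0 0 0" --pt "0 0 -0.045 0 0 0" --pt "0 0 -0.05 0 0 0" --pt "0 0 -0.054 0 0 0" --pt "0 0 -0.057 0 0 0" --pt "0 0 -0.057 0 0 0"

```text
time: 16.5
eef_pos: [0.5877, -0.0545, 0.112]
tcp_rot: [0.787, 0.617, 0.0, 0.0]
contact_force: [-0.7, 0.1, 2.3]
opening: 0.242
finger_force: 29.8
```

apply_moves --pt "0 0 0 0 0 0" --pt "0 0 0 0 0 0" --pt "0 0 0 0 0 0" --pt "0 0 0.03 0 0 0" --pt "0 0 0.1 0 0 0" --pt "-0.134 0.414 0.1 0 0 0" --pt "-0.134 0.414 0.1 0 0 0" --pt "-0.134 0.414 0.1 0 0 0" --pt "-0.134 0.414 0.1 0 0 0" --pt "-0.134 0.414 0.1 0 0 0" --pt "-0.134 0.414 0.1 0 0 0" --pt "-0.134 0.414 0.1 0 0 0" --pt "-0.134 0.414 0.03 0 0 0" --pt "-0.134 0.414 -0.03 0 0 0" --pt "-0.134 0.414 -0.08 0 0 0" --pt "-0.134 0.414 -0.1 0 0 0" --pt "-0.134 0.414 -0.108 0 0 0" --pt "-0.134 0.414 -0.108 0 0 0" --jaw 1

```text
time: 18.75
eef_pos: [0.4812, 0.2768, 0.0258]
tcp_rot: [0.787, 0.617, 0.001, 0.0]
contact_force: [0.5, -0.0, -1.0]
opening: 0.999
finger_force: 0.0
```

apply_moves --pt "0 0 0 0 0 0" --pt "0 0 0 0 0 0" --pt "0 0 0 0 0 0" --pt "0 0 0 0 0 0" --pt "0 0 0 0 0 0" --pt "0 0 0 0 0 0" --jaw 0.5 --squeeze 40

```text
time: 19.5
eef_pos: [0.4817, 0.2773, 0.0272]
tcp_rot: [0.787, 0.617, 0.002, 0.001]
contact_force: [0.1, -0.7, 5.5]
opening: 0.76
finger_force: 44.2
```

```bash
python3 chk.py c green_lid,.587,-.053,.074
```

```text
green_lid ['top'] [ 0.5853 -0.0549] 0.03
green_lid ['side'] [ 0.587 -0.053] 0.207
19.7 [0.48175466 0.27733619 0.02722694]
```

View pics/c.png

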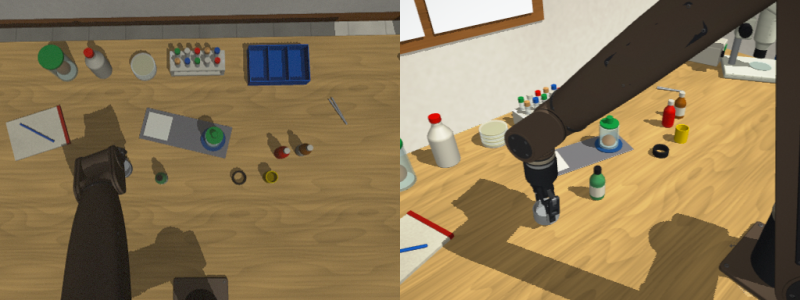

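The lid sits level on the jar in the middle of the coaster, and the dish is gripped. Next I place the dish on the tile.

apply_moves --pt "0 0 0.05 0 0 0" --pt "0 0 0.12 0 0 0" --pt "0 0 0.12 0 0 0" --pt "0.1 -0.08 0.12 0 0 0" --pt "0.1 -0.08 0.12 0 0 0" --pt "0.196 -0.157 0.12 0 0 0" --pt "0.196 -0.157 0.12 0 0 0" --pt "0.196 -0.157 0.12 0 0 0" --pt "0.196 -0.157 0.12 0 0 0" --pt "0.196 -0.157 0.06 0 0 0" --pt "0.196 -0.157 0.03 0 0 0" --pt "0.196 -0.157 0.018 0 0 0" --pt "0.196 -0.157 0.012 0 0 0" --pt "0.196 -0.157 0.009 0 0 0" --pt "0.196 -0.157 0.009 0 0 0" --pt "0.196 -0.157 0.009 0 0 0"

```text
time: 21.7
eef_pos: [0.6377, 0.1518, 0.0343]
tcp_rot: [0.787, 0.617, 0.001, 0.0]
contact_force: [-5.1, 0.9, 7.7]
opening: 0.754
finger_force: 46.0
```

apply_moves --pt "0 0 0 0 0 0" --pt "0 0 0 0 0 0" --pt "0 0 0 0 0 0" --pt "0 0 0 0 0 0" --pt "0 0 0.05 0 0 0" --pt "0 0 0.12 0 0 0" --pt "0 0 0.2 0 0 0" --pt "-0.05 -0.1 0.22 0 0 0" --pt "-0.243 -0.504 0.22 0 0 0" --pt "-0.243 -0.504 0.22 0 0 0" --pt "-0.243 -0.504 0.22 0 0 0" --pt "-0.243 -0.504 0.22 0 0 0" --pt "-0.243 -0.504 0.22 0 0 0" --pt "-0.243 -0.504 0.22 0 0 0" --pt "-0.243 -0.504 0.22 0 0 0" --pt "-0.243 -0.504 0.22 0 0 0" --pt "-0.243 -0.504 0.22 0 0 0" --jaw 1

```text
time: 23.82
eef_pos: [0.443, -0.2508, 0.2077]
tcp_rot: [0.787, 0.617, 0.0, -0.0]
contact_force: [-0.5, -0.2, -0.6]
opening: 1.002
finger_force: 0.0
```

```bash
python3 chk.py d steel_dish,.637,.151,.007 fly_jar,.587,-.053,.007 green_lid,.587,-.053,.074 yellow_cup,.4425,-.2524,0 white_tile,.637,.151,-.245
```

```text
steel_dish ['top'] [0.6347 0.1547] 0.108
steel_dish ['side'] [0.6383 0.1494] 0.087
fly_jar ['side'] [ 0.5884 -0.0543] 0.333
green_lid ['top'] [ 0.5865 -0.0539] 0.091
green_lid ['side'] [ 0.5887 -0.0579] 0.275
yellow_cup ['top'] [ 0.442  -0.2559] 0.239
white_tile ['top'] [0.6357 0.1511] 0.453
24.425 [ 0.44247981 -0.25196905  0.20791746]
```

View pics/d.png

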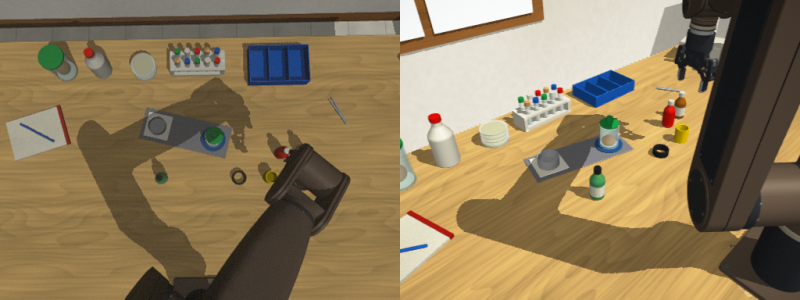

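apply_moves --pt "0 0 -0.07 0 0 0" --pt "0 0 -0.13 0 0 0" --pt "0 0 -0.17 0 0 0" --pt "0 0 -0.19 0 0 0" --pt "0 0 -0.2 0 0 0" --pt "0 0 -0.2 0 0 0" --pt "0 0 -0.2 0 0 0" --jaw 0.85

```text
time: 25.3
eef_pos: [0.4433, -0.2527, 0.0493]
tcp_rot: [0.787, 0.617, 0.0, 0.001]
contact_force: [-0.2, 0.1, 0.2]
opening: 0.85
finger_force: 0.0
```

apply_moves --pt "0 0 0 0 0 0" --pt "0 0 0 0 0 0" --pt "0 0 0 0 0 0" --pt "0 0 0 0 0 0" --pt "0 0 0 0 0 0" --pt "0 0 0 0 0 0" --jaw 0.3 --squeeze 25

```text
time: 26.05
eef_pos: [0.443, -0.2524, 0.049]
tcp_rot: [0.787, 0.617, 0.0, 0.001]
contact_force: [-0.8, 2.5, 5.8]
opening: 0.51
finger_force: 25.5
```

apply_moves --pt "0 0 0.05 0 0 0" --pt "0 0 0.12 0 0 0" --pt "0 0 0.2 0 0 0" --pt "0.03 0.06 0.2 0 0 0" --pt "0.03 0.06 0.2 0 0 0" --pt "0.243 0.504 0.2 0 0 0" --pt "0.243 0.504 0.2 0 0 0" --pt "0.243 0.504 0.2 0 0 0" --pt "0.243 0.504 0.2 0 0 0" --pt "0.243 0.504 0.2 0 0 0" --pt "0.243 0.504 0.2 0 0 0" --pt "0.243 0.504 0.2 0 0 0" --pt "0.243 0.504 0.2 0 0 0" --pt "0.243 0.504 0.2 0 0 0" --pt "0.243 0.504 0.12 0 0 0" --pt "0.243 0.504 0.07 0 0 0" --pt "0.243 0.504 0.07 0 0 0"

```text
time: 28.18
eef_pos: [0.6333, 0.149, 0.0994]
tcp_rot: [0.788, 0.616, -0.004, -0.003]
contact_force: [-0.4, 0.7, -0.1]
opening: 0.51
finger_force: 25.8
```

```bash
python3 chk.py e yellow_cup,.637,.151,.057 steel_dish,.637,.151,.007; python3 - <<'E'
from h import *
im=ctrl.read_camera("side"); u,v=proj("side",(.637,.151,.05)).astype(int)
cv2.imwrite("pics/e2.png",cv2.resize(im[v-50:v+50,u-60:u+60,::-1],(480,400),interpolation=cv2.INTER_CUBIC))
E
```

```text
yellow_cup ['side'] [0.631  0.1514] 0.484
steel_dish ['side'] [0.6358 0.1516] 0.225
28.475 [0.63860512 0.15105176 0.10706585]
```

View pics/e2.png

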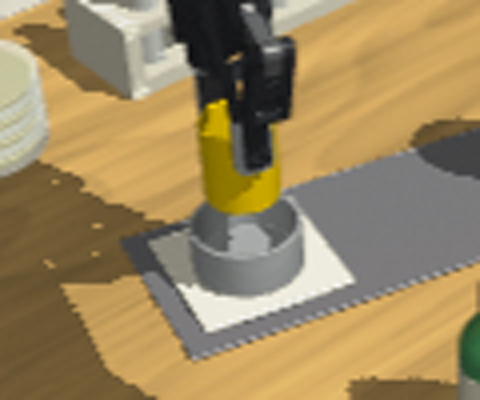

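apply_moves --pt "0 0 -0.02 0 0 0" --pt "0 0 -0.035 0 0 0" --pt "0 0 -0.045 0 0 0" --pt "0 0 -0.05 0 0 0" --pt "0 0 -0.054 0 0 0" --pt "0 0 -0.055 0 0 0" --pt "0 0 -0.055 0 0 0"

```text
time: 29.4
eef_pos: [0.6371, 0.1512, 0.0603]
tcp_rot: [0.787, 0.617, 0.0, 0.0]
contact_force: [-0.6, 0.4, -0.3]
opening: 0.509
finger_force: 25.8
```

apply_moves --pt "0 0 0 0 0 0" --pt "0 0 0 0 0 0" --pt "0 0 0 0 0 0" --pt "0 0 0.02 0 0 0" --pt "0 0 0.08 0 0 0" --pt "0 0 0.15 0 0 0" --pt "0 0 0.2 0 0 0" --pt "-0.02 -0.2 0.2 0 0 0" --pt "-0.02 -0.2 0.2 0 0 0" --pt "-0.02 -0.3 0.2 0 0 0" --pt "-0.02 -0.3 0.2 0 0 0" --pt "-0.02 -0.3 0.2 0 0 0" --jaw 0.85

```text
time: 30.9
eef_pos: [0.6209, -0.0925, 0.2214]
tcp_rot: [0.789, 0.615, 0.0, 0.001]
contact_force: [-1.3, -0.5, 0.6]
opening: 0.847
finger_force: 0.0
```

```bash
python3 chk.py f yellow_cup,.637,.151,.011 steel_dish,.637,.151,.007 amber_bottle,.5385,-.374,0; python3 - <<'E'
from h import *
for c in("top","side"):
    ctrl.read_camera(c)
    for d in ctrl.silhouettes("amber_bottle",c):
        uv=np.array(d["xy"])*[512,384]; x,f=fit("amber_bottle",{c:d["pixels"]},list(at_z(c,*uv,.045)[:2])); print(c,uv.round(),round(d["p"],2),x.round(4),round(f,3))
print(ctrl.get_state()["eef_pos"])
E
```

```text
yellow_cup ['top'] [0.6372 0.1519] 0.181
yellow_cup ['side'] [0.6542 0.1413] 0.371
steel_dish ['top'] [0.6372 0.1501] 0.735
steel_dish ['side'] [0.6365 0.1519] 0.469
amber_bottle ['top'] [ 0.537  -0.3735] 0.169
amber_bottle ['side'] [ 0.5321 -0.2976] 0.096
31.3 [ 0.62094538 -0.08745227  0.21997171]
top [358. 196.] 0.83 [ 0.5292 -0.2975] 0.061
top [389. 193.] 0.56 [ 0.537  -0.3728] 0.055
side [359. 133.] 0.65 [ 0.5427 -0.3796] 0.188
side [344. 147.] 0.62 [ 0.532  -0.2984] 0.073
[ 0.62090106 -0.08825003  0.21986737]
```

View pics/f.png

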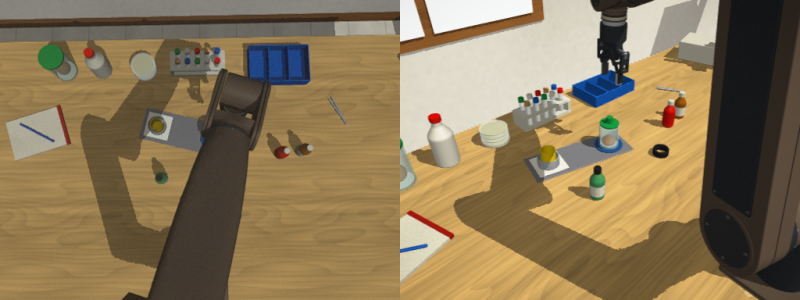

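The cup stands in the dish. The red bottle is at (0.531, −0.298), 77 mm from the amber one at (0.538, −0.374). The fingers close across that line, so they clear it.

apply_moves --pt "-0.104 -0.357 0 0 0 0" --pt "-0.104 -0.357 0 0 0 0" --pt "-0.104 -0.357 0 0 0 0" --pt "-0.104 -0.357 0 0 0 0" --pt "-0.104 -0.357 0 0 0 0" --pt "-0.104 -0.357 0 0 0 0" --pt "-0.104 -0.357 0 0 0 0" --pt "-0.104 -0.357 0 0 0 0" --pt "-0.104 -0.357 -0.07 0 0 0" --pt "-0.104 -0.357 -0.13 0 0 0" --pt "-0.104 -0.357 -0.17 0 0 0" --pt "-0.104 -0.357 -0.195 0 0 0" --pt "-0.104 -0.357 -0.211 0 0 0" --pt "-0.104 -0.357 -0.211 0 0 0" --pt "-0.104 -0.357 -0.211 0 0 0" --jaw 0.85

```text
time: 33.38
eef_pos: [0.5386, -0.3751, 0.0528]
tcp_rot: [0.787, 0.617, 0.0, 0.001]
contact_force: [0.4, 0.2, 0.7]
opening: 0.85
finger_force: 0.0
```

apply_moves --pt "0 0 0 0 0 0" --pt "0 0 0 0 0 0" --pt "0 0 0 0 0 0" --pt "0 0 0 0 0 0" --pt "0 0 0 0 0 0" --pt "0 0 0 0 0 0" --jaw 0.3 --squeeze 40

```text
time: 34.12
eef_pos: [0.5384, -0.3751, 0.0525]
tcp_rot: [0.787, 0.617, 0.0, 0.001]
contact_force: [-0.6, -0.6, 5.2]
opening: 0.479
finger_force: 40.7
```

apply_moves --pt "0 0 0.04 0 0 0" --pt "0 0 0.1 0 0 0" --pt "0 0 0.17 0 0 0" --pt "0 0 0.22 0 0 0" --pt "0 0 0.22 0 0 0" --pt "0.02 0.1 0.22 0 0 0" --pt "0.092 0.529 0.22 0 0 0" --pt "0.092 0.529 0.22 0 0 0" --pt "0.092 0.529 0.22 0 0 0" --pt "0.092 0.529 0.22 0 0 0" --pt "0.092 0.529 0.22 0 0 0" --pt "0.092 0.529 0.22 0 0 0" --pt "0.092 0.529 0.22 0 0 0" --pt "0.092 0.529 0.22 0 0 0" --pt "0.092 0.529 0.22 0 0 0" --pt "0.092 0.529 0.16 0 0 0" --pt "0.092 0.529 0.1 0 0 0" --pt "0.092 0.529 0.05 0 0 0" --pt "0.092 0.529 0.02 0 0 0" --pt "0.092 0.529 0.02 0 0 0"

```text
time: 36.62
eef_pos: [0.6092, 0.0475, 0.0643]
tcp_rot: [0.788, 0.616, -0.002, -0.002]
contact_force: [1.1, -0.8, -0.9]
opening: 0.476
finger_force: 40.9
```

apply_moves --pt "0 0 -0.008 0 0 0" --pt "0 0 -0.013 0 0 0" --pt "0 0 -0.016 0 0 0" --pt "0 0 -0.016 0 0 0"

```text
time: 37.12
eef_pos: [0.6119, 0.0487, 0.0555]
tcp_rot: [0.787, 0.617, 0.0, 0.001]
contact_force: [-0.4, 0.6, 1.7]
opening: 0.479
finger_force: 41.1
```

Touching down. I'll release, back straight up, then clear out to the side.

apply_moves --pt "0 0 0 0 0 0" --pt "0 0 0 0 0 0" --pt "0 0 0 0 0 0" --pt "0 0 0 0 0 0" --pt "0 0 0.03 0 0 0" --pt "0 0 0.1 0 0 0" --pt "0 0 0.17 0 0 0" --pt "0 0 0.22 0 0 0" --pt "0 0 0.22 0 0 0" --pt "-0.1 -0.45 0.25 0 0 0" --pt "-0.1 -0.45 0.25 0 0 0" --pt "-0.1 -0.45 0.25 0 0 0" --pt "-0.1 -0.45 0.25 0 0 0" --pt "-0.1 -0.45 0.25 0 0 0" --pt "-0.1 -0.45 0.25 0 0 0" --pt "-0.3 -0.7 0.25 0 0 0" --pt "-0.3 -0.7 0.25 0 0 0" --pt "-0.3 -0.7 0.25 0 0 0" --pt "-0.3 -0.7 0.25 0 0 0" --pt "-0.3 -0.7 0.25 0 0 0" --jaw 0.85

```text
time: 39.62
eef_pos: [0.368, -0.5135, 0.2521]
tcp_rot: [0.789, 0.614, -0.0, -0.002]
contact_force: [0.4, 0.8, -0.2]
opening: 0.845
finger_force: 0.0
```

```bash
python3 chk.py g amber_bottle,.611,.049,.003 fly_jar,.587,-.053,.007 green_lid,.587,-.053,.074 steel_dish,.637,.151,.007 yellow_cup,.637,.151,.011 green_bottle,.4443,.1335,0 eye_cap,.4424,-.144,0; python3 - <<'E'
from h import *
o=[]
for c in("top","side"):
    im=ctrl.read_camera(c); u,v=proj(c,(.611,.049,.03)).astype(int)
    o.append(cv2.resize(im[v-70:v+70,u-93:u+93,::-1],(398,300),interpolation=cv2.INTER_CUBIC))
cv2.imwrite("pics/g2.png",np.hstack(o))
E
```

```text
amber_bottle ['top'] [0.609  0.0509] 0.145
amber_bottle ['side'] [0.6167 0.047 ] 0.081
fly_jar ['side'] [ 0.5884 -0.0544] 0.34
green_lid ['top'] [ 0.5841 -0.0571] 0.227
green_lid ['side'] [ 0.588  -0.0532] 0.138
steel_dish ['top'] [0.6343 0.1519] 0.627
steel_dish ['side'] [0.6353 0.1509] 0.482
yellow_cup ['side'] [0.6498 0.1427] 0.35
green_bottle ['top'] [0.4435 0.1332] 0.119
green_bottle ['side'] [0.4474 0.1308] 0.056
eye_cap ['top'] [ 0.443  -0.1425] 0.57
eye_cap ['side'] [ 0.4424 -0.1441] 0.137
40.425 [ 0.37135092 -0.51114881  0.25439805]
```

View pics/g2.png

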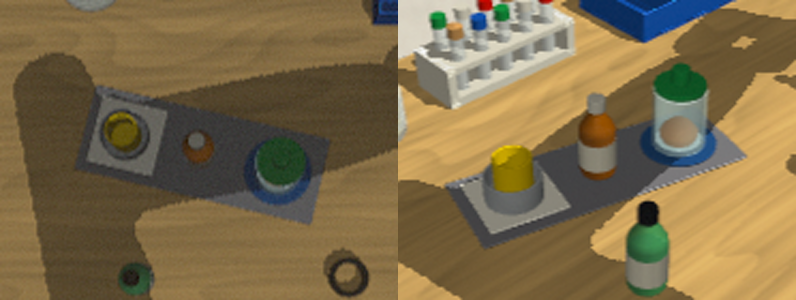

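The final views show everything upright and centred: the lidded jar on the coaster, the cup in the dish on the tile, and the amber bottle mid-mat. The green bottle and eyepiece cap haven't moved, so I'm handing it in.

```bash
python3 -c "
from plant import ctrl; print(ctrl.sign_off())"
```

```text
the job is handed in; nothing more can be done
None
```

The fly station is laid out as asked and handed in at about 40 s of the 133 s allowed: the final camera views show everything upright and centred, and the green bottle and eyepiece cap where they were.

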